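# Set up the sauce station at the fry stand

## Robot

A 6-joint arm with a two-finger parallel gripper is mounted at the origin on the work surface. World frame = base frame: x ahead of the robot, y to its left, z up, the work surface at z = 0. Lengths are in m, angles in degrees, forces in N, time in s.
With the tool pointing down it reaches from about 0.325 to 0.85 m from the base axis. Payload 15.5 kg.
Tool frame: the origin (TCP) lies at the very end of the fingers, on their centre line; the grasp point (between the pads) lies arm.grip_depth behind it (arm.grip_depth is the distance from the TCP to the grasp point, in m); z points along the fingers, y is the direction in which the jaws open and shut (so a half turn about z gives the same grasp; the last joint's range is limited). The gripper opens to 91 mm and grips with 3 to 60 N. Pads are 32 mm wide; open, the fingers measure 118 mm over their backs; the gripper's body (76 mm by 178 mm) begins 60 mm behind the grasp point.
Start: joints at [59.559, 28.281, 77.091, -0, 74.628, -5.472], TCP at [0.264, 0.567, 0.214] pointing down, gripper open.
Joint ranges: [-166.48, 166.48], [-47.26, 123.95], [12.59, 153.08], [-70.14, 250.14], [6.76, 159.57], [-176.63, 176.63]. Speed limits (degrees/s): [108.29, 108.29, 147.25, 172.46, 172.46, 172.46].

## Interface

Orientations are given as a 3x3 rotation matrix whose columns are the frame's x, y, z axes.
In Python, from rig import arm gives the robot as it stands. Calls block until the motion is done:
- arm.move_to(position, orientation): joint-space move of the TCP to a pose.
- arm.move_l(position, orientation=None, feed=0.15): straight line of the TCP; orientation=None keeps the orientation; feed is the mean speed in m/s.
- arm.move_joints(angles): joint-space move.
- arm.grip(opening): finger opening in m; the grip force is fixed at half the most; returns when the fingers have stopped.
- arm.sleep(seconds).
- arm.solve_ik(position, orientation): joint angles nearest the present ones, or None.
- arm.snapshot(name): name is "scene" or "top"; returns the picture (384x512x3 uint8, red, green, blue); there is no depth.
- arm.get_calibration(name): a dict with "intrinsics" (3x3 intrinsics, pixels), "cam_to_world" (4x4, takes a point from camera to world coordinates). Camera axes: x right, y down, z forward; pixel columns grow to the right and rows downward; lengths in m; the calibration is good to about 2 mm. A picture is of the moment at which its call begins. get_calibration takes no time and is no camera call.
A pose or a line that the arm cannot do raises arm.Unreachable and nothing moves.
- arm.sign_off(): hands the job in, once; it reports no verdict.
Readings, each from a call of its own:
- arm.current_t(): time.
- arm.current_joint_positions(): joint angles.
- arm.current_dq(): joint speeds.
- arm.current_tau(): joint torques, N m.
- arm.current_ee_pos(): TCP position.
- arm.current_tool_rot(): TCP orientation.
- arm.current_force(): force on the tool from outside, world axes, zero at the start.
- arm.current_torque(): the same for the moment, N m.
- arm.current_width(): finger opening in m.
Only numpy, scipy, OpenCV 4.12 (cv2) and the standard library are available. Lean on these libraries where they do the work, as an engineer would, in place of code of your own. Each camera call takes 0.05 s, during which the arm holds its last target. There are 200 camera calls.

## Task

Get the sauce station ready for service: lower the holed cover plate over the two locating pins of the station until it lies flush, then put every sauce tub standing on the counter into an opening of the plate, one to an opening, and press each down until its catches click and its flange lies flush on the plate. Only when all the tubs are home, push the station's switch lever all the way over to its other side to turn the warmer on; leave the other things on the counter undisturbed.

Things in the scene. Friction and masses are not known exactly. Their poses are not given: they have to be found in the camera images.
- station: Sauce station, fixed to the counter, placed and turned a little differently each time: open-topped square aluminium frame 184 x 184 mm, 75 mm high, split by a cross of 6 mm walls into four compartments, with two steel locating pins on its top and a low control box (72 x 110 x 35 mm) on its near side. Origin: centre of the frame's underside, on the counter; z up, x points away from the control box (the box is centred at x = -128 mm), y to the left seen from the control box
- pin0 (a point): Tip of the locating pin at station x +78, y +78 mm: pin 10 mm in diameter with a coned tip, standing 22 mm above the frame's top
- pin1 (a point): Tip of the other, like pin, at station x -78, y -78 mm (opposite corner)
- plate: Loose aluminium cover plate 184 x 184 x 6 mm, 0.42 kg, lying flat on the counter, block grip up. Origin: centre of its underside; z up. Four round openings of 57 mm at x, y = +-40 mm and two pin holes of 12.5 mm through it at opposite corners (x, y = +78, +78 and -78, -78 mm). The same after a half turn, but not after a quarter turn. Flush on the station its origin is 75 mm above the counter, over the station's centre
- plate_grip (a point): Point in the plate's black plastic block grip, 36 mm above the plate's underside over its centre. The block is 40 mm long along the plate's x, 16 mm thick along its y, and its top is 48 mm above the underside
- plate_hole0 (a point): Pin hole of the plate at plate x +78, y +78 mm, underside
- plate_hole1 (a point): Pin hole of the plate at plate x -78, y -78 mm, underside
- well0 (a point): Centre of one place for a tub: station x +40, y +40 mm, 81 mm above the counter, level with the top of the fitted plate. Any tub may go in any place. Three spring catches around the inside stop a gently lowered tub about 12 to 16 mm before it is home; a slow push rising to some 12 to 18 N sends it past them and it stays down
- well1 (a point): Centre of one place for a tub: station x +40, y -40 mm, 81 mm above the counter, level with the top of the fitted plate. Any tub may go in any place. Three spring catches around the inside stop a gently lowered tub about 12 to 16 mm before it is home; a slow push rising to some 12 to 18 N sends it past them and it stays down
- well2 (a point): Centre of one place for a tub: station x -40, y +40 mm, 81 mm above the counter, level with the top of the fitted plate. Any tub may go in any place. Three spring catches around the inside stop a gently lowered tub about 12 to 16 mm before it is home; a slow push rising to some 12 to 18 N sends it past them and it stays down
- well3 (a point): Centre of one place for a tub: station x -40, y -40 mm, 81 mm above the counter, level with the top of the fitted plate. Any tub may go in any place. Three spring catches around the inside stop a gently lowered tub about 12 to 16 mm before it is home; a slow push rising to some 12 to 18 N sends it past them and it stays down
- tub0: Closed sauce tub, loose, upright, 0.12 kg (two to four are there): round white body with a groove for the catches, tapering to a 42 mm foot, at most 53 mm across and 48 mm deep, steel flange 62 mm across, 48 to 54 mm above the underside, black round knob 26 mm across and 28 mm tall on top (82 mm in all). Origin: centre of its underside; z up. Home in the station the underside is 33 mm above the counter and the flange lies on the plate
- tub1: Closed sauce tub, loose, upright, 0.12 kg (two to four are there): round white body with a groove for the catches, tapering to a 42 mm foot, at most 53 mm across and 48 mm deep, steel flange 62 mm across, 48 to 54 mm above the underside, black round knob 26 mm across and 28 mm tall on top (82 mm in all). Origin: centre of its underside; z up. Home in the station the underside is 33 mm above the counter and the flange lies on the plate
- tub2: Closed sauce tub, loose, upright, 0.12 kg (two to four are there): round white body with a groove for the catches, tapering to a 42 mm foot, at most 53 mm across and 48 mm deep, steel flange 62 mm across, 48 to 54 mm above the underside, black round knob 26 mm across and 28 mm tall on top (82 mm in all). Origin: centre of its underside; z up. Home in the station the underside is 33 mm above the counter and the flange lies on the plate
- tub3: Closed sauce tub, loose, upright, 0.12 kg (two to four are there): round white body with a groove for the catches, tapering to a 42 mm foot, at most 53 mm across and 48 mm deep, steel flange 62 mm across, 48 to 54 mm above the underside, black round knob 26 mm across and 28 mm tall on top (82 mm in all). Origin: centre of its underside; z up. Home in the station the underside is 33 mm above the counter and the flange lies on the plate
- switch (a joint): Warmer switch lever on the control box, hinged on a level axis along station x; 0 = leaning to the station's -y side, 1.0 rad = over to its +y side. It moves easily and stays where it is left
- switch_tip (a point): Centre of the lever's black ball end (26 mm across), 60 mm from its hinge. The hinge is at station x -128, y 0, 57 mm above the counter; the ball is then about 110 mm above the counter at either end of the travel and 117 mm in the middle
- squeeze_bottle: Bystander: yellow bottle 60 mm across, 170 mm tall, at the far side of the counter. Origin: centre of its underside
- salt_shaker: Bystander: steel salt shaker 48 mm across, 86 mm tall, at the far side. Origin: centre of its underside
- bowl: Bystander: white bowl 120 mm across, 60 mm tall, at the far side. Origin: centre of its underside
Things that resemble listed ones, but are neither listed nor needed, are in the scene too. Leave any blue or pink look-alike of the tub0 alone.

How it is judged:
By the outcome, as a careful person would: the job done as asked, in the order asked, and still so for the second after the job is handed in, with the robot touching nothing.
Of tub0, tub1, tub2, tub3 only 2 to 4 are there at a start; the rules pass over those that are not, and their reading is None.
At some moment in a run one of plate, tub0, tub1, tub2, tub3 may be knocked a few centimetres aside while the robot is not near it.
It also fails if it takes over 210 s, if anything falls off the work surface, if the arm or the gripper's body presses on something with over 40 N, if the wrist force passes 120 N, or if a joint passes its speed limit or range.

## Working session

There is one attempt and no reset: what is moved stays moved. The work goes in short steps, each a Python script; the robot and the scene stay as the last script left them, time stands still between calls to the robot, and variables do not carry over. Pictures are saved under pics/ and viewed, about 12 in all and at most 16, crops included, and the job is handed in when it is done.

```bash
ls; mkdir -p pics; python3 - <<'E'
from rig import arm
import cv2,numpy as np
for n in("scene","top"):
    im=arm.snapshot(n); cv2.imwrite(f"pics/{n}0.png",im[...,::-1]); c=arm.get_calibration(n); print(n,np.round(c["intrinsics"],1).tolist(),np.round(c["cam_to_world"],4).tolist())
print(arm.grip_depth,arm.current_t(),arm.current_tool_rot(),arm.current_width())
E
```

```text
pics
scene [[385.1, 0.0, 257.1], [0.0, 385.1, 194.8], [0.0, 0.0, 1.0]] [[-0.8035, 0.423, -0.4189, 1.0981], [0.5953, 0.5698, -0.5665, 0.7222], [-0.0009, -0.7046, -0.7096, 0.9968], [0.0, 0.0, 0.0, 1.0]]
top [[472.0, 0.0, 246.7], [0.0, 472.0, 194.6], [0.0, 0.0, 1.0]] [[0.0169, -0.9961, 0.0865, 0.4542], [-0.9998, -0.0165, 0.006, -0.0115], [-0.0046, -0.0866, -0.9962, 1.4838], [0.0, 0.0, 0.0, 1.0]]
0.0188 0.1 [[-9.06543384e-01  4.22112314e-01 -5.35831606e-04]
 [ 4.22112643e-01  9.06542924e-01 -9.18787246e-04]
 [ 9.79229402e-05 -1.05910179e-03 -9.99999434e-01]] 0.09102265565939952
```

View pics/scene0.png

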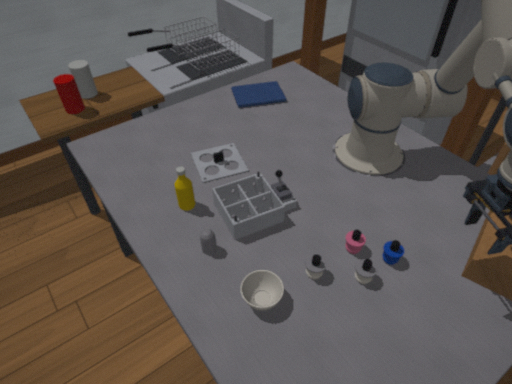

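View pics/top0.png

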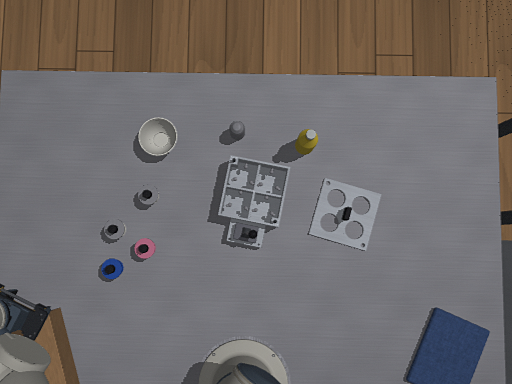

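The top view shows two white tubs at (148,195) and (115,230), pink and blue look-alikes at (145,248) and (111,269), the station at (255,192) and the plate at (346,214). The scene view agrees. I'll look closer.

```bash
python3 - <<'E'
import cv2,numpy as np
im=cv2.imread("pics/top0.png")
cv2.imwrite("pics/c1.png",cv2.resize(im[145:260,212:392],None,fx=4.4,fy=4.4,interpolation=cv2.INTER_CUBIC))
im=cv2.imread("pics/scene0.png")
cv2.imwrite("pics/c2.png",cv2.resize(im[135:245,180:310],None,fx=5,fy=5,interpolation=cv2.INTER_CUBIC))
E
```

```text
(no output)
```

View pics/c1.png

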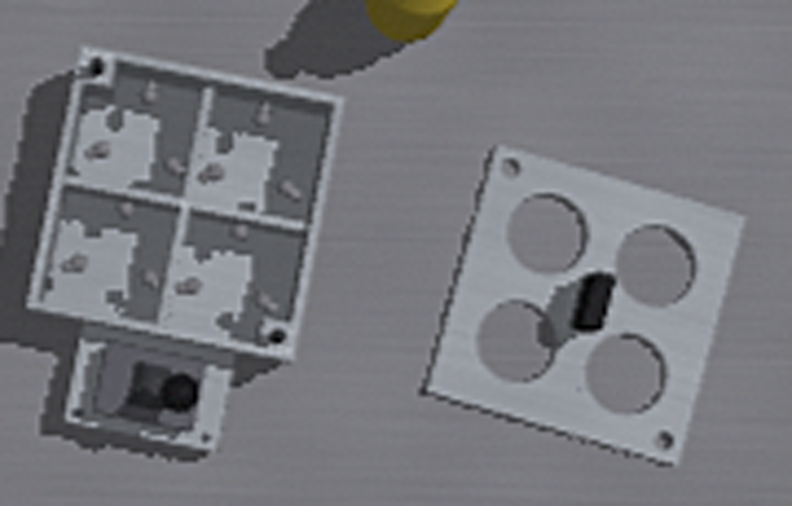

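View pics/c2.png

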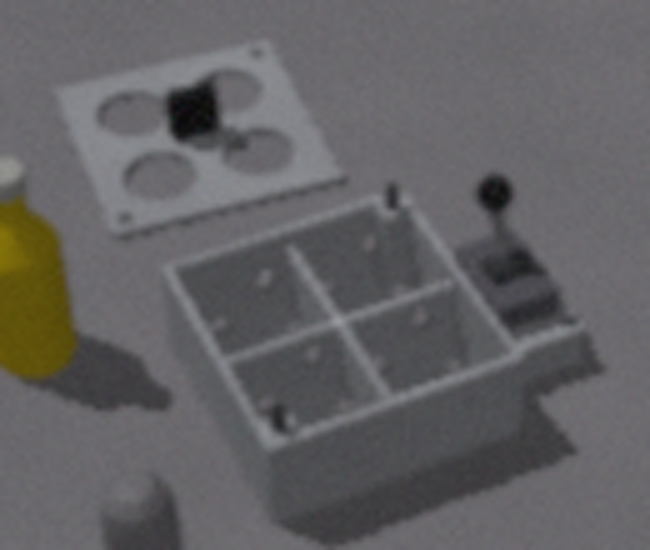

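Pins, pin holes, openings, block and lever are all clear: the station's box side faces the robot, and the plate is turned nearly the same way. I'll measure them now.

```bash
cat > h.py <<'E'
from rig import arm
import cv2, numpy as np
from scipy.optimize import least_squares
C={n:arm.get_calibration(n) for n in("scene","top")}
def snap(n,k=3): return np.mean([arm.snapshot(n).astype(float) for _ in range(k)],0)[...,::-1].astype(np.uint8)
def ray(n,p):
    c=C[n];M=c["cam_to_world"];d=M[:3,:3]@np.linalg.inv(c["intrinsics"])@[p[0],p[1],1];return M[:3,3],d
def onplane(n,p,z):
    o,d=ray(n,p);return (o+d*(z-o[2])/d[2])[:2]
def proj(n,P):
    c=C[n];M=c["cam_to_world"];q=c["intrinsics"]@(M[:3,:3].T@(np.asarray(P,float)-M[:3,3]));return q[:2]/q[2]
def tri(pix):
    A=np.zeros((3,3));b=np.zeros(3)
    for n,p in pix.items():
        o,d=ray(n,p);d=d/np.linalg.norm(d);Q=np.eye(3)-np.outer(d,d);A+=Q;b+=Q@o
    return np.linalg.solve(A,b)
def blobs(mask,lo=1,hi=1e9):
    n,_,s,c=cv2.connectedComponentsWithStats(mask.astype(np.uint8));return [(c[i],s[i]) for i in range(1,n) if lo<=s[i][4]<=hi]
def darkc(im,p,r,thr):
    "darkness-weighted centroid near p"
    x,y=np.round(p).astype(int);w=im[y-r:y+r+1,x-r:x+r+1].max(2).astype(float)
    w=np.clip(thr-w,0,None);Y,X=np.mgrid[y-r:y+r+1,x-r:x+r+1]
    return np.array([(w*X).sum(),(w*Y).sum()])/w.sum()
def Rz(a): return np.array([[np.cos(a),-np.sin(a)],[np.sin(a),np.cos(a)]])
def tool(a):
    "tool down, jaw axis (tool y) at world angle a, chosen near joint-6 mid range"
    y=np.array([np.cos(a),np.sin(a),0]);z=np.array([0,0,-1.]);return np.c_[np.cross(y,z),y,z]
def fit(loc,wor):
    "2D rigid fit wor=R loc+t"
    l=loc-loc.mean(0);w=wor-wor.mean(0);a=np.arctan2((l[:,0]*w[:,1]-l[:,1]*w[:,0]).sum(),(l*w).sum())
    t=wor.mean(0)-Rz(a)@loc.mean(0);return t,a,np.linalg.norm(loc@Rz(a).T+t-wor,axis=1)
def plate_openings(im,p0=None,z=.006):
    "four opening centres on the plate, pixels"
    g=cv2.resize(im,None,fx=4,fy=4,interpolation=cv2.INTER_CUBIC).max(2)
    b=(g>150).astype(np.uint8)
    cs,h=cv2.findContours(b,cv2.RETR_CCOMP,cv2.CHAIN_APPROX_NONE);out=[]
    for c,hh in zip(cs,h[0]):
        a=cv2.contourArea(c)
        if hh[3]>=0 and a>800: out.append(((np.array(cv2.fitEllipse(c)[0])+.5)/4-.5,a/16,cv2.fitEllipse(c)[1]))
    return out
E
cat > m.py <<'E'
from h import *
t=snap("top");s=snap("scene")
V=lambda p:t[int(p[1]),int(p[0])].tolist()
print("plate px",V((320,215)),"counter",V((300,250)),"opening",V((336,198)),"pin",V((234,160)),"wall",V((230,170)))
st=[darkc(t,p,3,90) for p in((234,160.2),(275,221.4))]
print("pins px",st)
ps=[(180+280/5,135+418/5),(180+393/5,135+197/5)]
ss=[darkc(s,p,4,100) for p in ps];print("pins scene",ss)
for a,b in zip(st,ss): print("tri",tri(dict(top=a,scene=b)),"plane",onplane("top",a,.088))
print([ (np.round(c,2),round(a),np.round(e)) for c,a,e in plate_openings(t)])
hs=[darkc(t,p,3,140) for p in((328.4,182.7),(363.1,245))];print("holes",[onplane("top",p,.004) for p in hs])
E
python3 m.py
```

```text
plate px [164, 158, 153] counter [128, 122, 121] opening [127, 122, 122] pin [20, 19, 19] wall [74, 71, 69]
pins px [array([233.42365591, 160.07526882]), array([274.38288288, 221.26801802])]
pins scene [array([236.00089847, 217.60916442]), array([258.23755656, 174.38461538])]
tri [0.67685108 0.03923572 0.09034649] plane [0.67827159 0.03851251]
tri [ 0.49694411 -0.08544976  0.08495306] plane [ 0.49769763 -0.08599415]
[(array([353.96, 229.5 ]), 295, array([77., 78.])), (array([344.35, 213.95]), 776, array([ 77., 259.])), (array([336.09, 197.65]), 294, array([76., 79.])), (array([236.49, 202.03]), 526, array([124., 133.]))]
holes [array([ 0.62626362, -0.25830766]), array([ 0.43265379, -0.3673353 ])]
```

```bash
cat >> h.py <<'E'
def plate_pose(im,z=.006):
    "from outline and openings; yaw mod 180 near -15deg"
    g=cv2.resize(im,None,fx=4,fy=4,interpolation=cv2.INTER_CUBIC).max(2);b=(g>147).astype(np.uint8)
    cs,_=cv2.findContours(b,cv2.RETR_EXTERNAL,cv2.CHAIN_APPROX_NONE)
    c=[c for c in cs if cv2.contourArea(c)/16>2000 and np.ptp(cv2.boxPoints(cv2.minAreaRect(c)),axis=0).max()<400]
    res=[]
    for k in c:
        q=np.array([onplane("top",(p+.5)/4-.5,z) for p in k[:,0,:]])
        (cx,cy),wh,a=cv2.minAreaRect((q*1e4).astype(np.float32));res.append((np.array([cx,cy])/1e4,a,np.array(wh)/1e4))
    return res
def knobs(s,t):
    "white tubs: black knob next to a pale flange in top view; returns top px"
    out=[]
    for c,st in blobs(t.max(2)<45,12,140):
        x,y=np.round(c).astype(int);w=t[max(0,y-9):y+10,max(0,x-9):x+10].astype(int)
        pale=((w.min(2)>145)&(w.max(2)-w.min(2)<25)).sum();col=(w.max(2)-w.min(2)>60).sum()
        out.append((np.round(c,1),int(st[4]),int(pale),int(col)))
    return out
def tub(im,p): return onplane("top",darkc(im,p,6,70),.076)
def best(pos,a):
    "IK for jaw angle a or a+pi, whichever keeps joint 6 freer"
    js=[(abs(j[5]),tool(b)) for b in(a,a+np.pi) if (j:=arm.solve_ik(pos,tool(b))) is not None]
    return min(js,key=lambda k:k[0])[1]
E
python3 - <<'E'
from h import *
t=snap("top");s=snap("scene")
print(plate_pose(t))
o=[onplane("top",p,.006) for p in((336.09,197.65),(353.96,229.5))];d=o[0]-o[1];print(np.mean(o,0),np.linalg.norm(d),np.degrees(np.arctan2(d[1],d[0]))-45)
print(knobs(s,t)); 
for p in((148,195),(115,230)): print(tub(t,p),t[int(p[1])-8:int(p[1])+9,p[0]].max(1))
for p in((307,141),(237,130),(158,138)): print(onplane("top",p,.08))
E
```

```text
[(array([ 0.52830908, -0.31126738]), 74.41060638427734, array([0.18414532, 0.18416483])), (array([ 0.59677813, -0.02522733]), 79.64247131347656, array([0.19342616, 0.19350042]))]
[ 0.52815486 -0.3109638 ] 0.11342076832603618 -15.558251503139775
[(array([146.6, 193.9]), 62, 0, 0), (array([346.3, 213.4]), 85, 108, 0), (array([506.2, 217.1]), 138, 0, 5), (array([112.4, 228.9]), 68, 0, 0), (array([249.8, 234.2]), 87, 32, 0), (array([143.1, 248.3]), 61, 0, 188), (array([109.5, 269. ]), 70, 0, 213), (array([ 13.5, 291.6]), 21, 0, 0), (array([  7.3, 313.5]), 58, 0, 0), (array([222.2, 377.9]), 17, 0, 0)]
[0.57311991 0.29672794] [121 125 128  53  24  33  33  33  35  35  11  29 131 126 121 123 127]
[0.46722683 0.39399573] [121 123 133  49  16  29  33  31  26  16   0 122 125 121 119 121 131]
[ 0.74120855 -0.18181189]
[0.77152492 0.02977046]
[0.74319572 0.26786821]
```

```bash
python3 - <<'E'
from h import *
import json
t=snap("top");r=plate_pose(t,.075)[1];print("station",r)
json.dump(dict(c=r[0].tolist(),yaw=float(np.radians(r[1]-90))),open("st.json","w"))
(c,a,_)=plate_pose(t)[0];a=np.radians(a-90);print(c,a)
R=best([*c,.2],a+np.pi/2)
arm.move_to([*c,.2],R);arm.grip(.06);t=snap("top",1);cv2.imwrite("pics/t1.png",t)
arm.move_l([*c,.08],R);arm.move_l([*c,.020],R,feed=.06)
arm.grip(0.0);print(arm.current_width(),arm.current_force());
arm.move_l([*c,.05],R,feed=.05);print(arm.current_force(),arm.current_width())
arm.move_l([*c,.20],R);print(arm.current_joint_positions(),arm.current_t())
cv2.imwrite("pics/t2.png",snap("top",1))
E
```

```text
station (array([ 0.59004854, -0.02466688]), 79.70040130615234, array([0.18442263, 0.18448652]))
[ 0.52839219 -0.3113021 ] -0.2736011861698356
0.015519274865489166 [-0.34458941 -0.52053429  0.26550429]
[ 0.41137022 -0.37108772 -3.89697433] 0.016041370300287836
[-3.60837738e+01  2.81361711e+01  7.99151547e+01 -4.47907205e-04
  7.20429456e+01  6.95949695e+01] 9.5
```

View pics/t2.png

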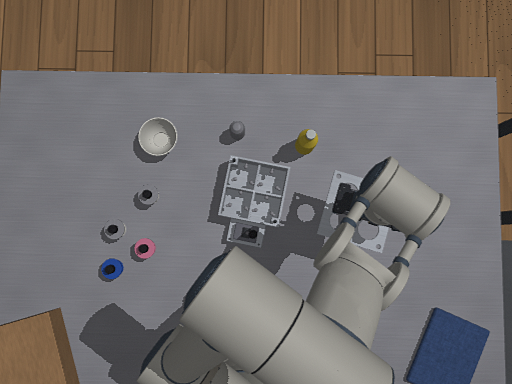

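Plate held (width 16 mm, 3.9 N); with the arm out of that corner the top view still shows only two white tubs. Now hover it over the pins.

```bash
python3 - <<'E'
from h import *
c=np.array([.5893,-.0244]);a=np.radians(-10.33)
R=best([*c,.2],a+np.pi/2)
R0=arm.current_tool_rot();print(np.degrees(np.arccos(np.clip((np.trace(R0.T@R)-1)/2,-1,1))))
arm.move_l([*c,.205],R);arm.move_l([*c,.126],R,feed=.08)   # underside ~.106
s=snap("scene");t=snap("top")
i=cv2.resize(s[120:245,175:325],None,fx=5,fy=4.7,interpolation=cv2.INTER_CUBIC);cv2.imwrite("pics/s3.png",i)
cv2.imwrite("pics/t3.png",cv2.resize(t[140:260,190:330],None,fx=5,fy=5,interpolation=cv2.INTER_CUBIC))
E
```

```text
174.65216027750802Traceback (most recent call last):
  File "<stdin>", line 5, in <module>
rig.Unreachable: the arm cannot follow that straight line within its joint ranges
```

```bash
cat > p.py <<'E'
from h import *
c=np.array([.5893,-.0244]);a=np.radians(-10.33)
R0=arm.current_tool_rot()
R=max([tool(a+np.pi/2),tool(a-np.pi/2)],key=lambda R:np.trace(R0.T@R));print(arm.solve_ik([*c,.205],R))
arm.move_l([*c,.205],R);arm.move_l([*c,.126],R,feed=.08)   # underside ~.106
s=snap("scene");t=snap("top")
i=cv2.resize(s[120:245,175:325],None,fx=5,fy=4.7,interpolation=cv2.INTER_CUBIC);cv2.imwrite("pics/s3.png",i)
cv2.imwrite("pics/t3.png",cv2.resize(t[140:260,190:330],None,fx=5,fy=5,interpolation=cv2.INTER_CUBIC))
E
python3 p.py
```

```text
[-8.17063878e+00  2.59336801e+01  8.28930248e+01 -2.54444375e-14
  7.11732951e+01  9.21593612e+01]
```

View pics/s3.png

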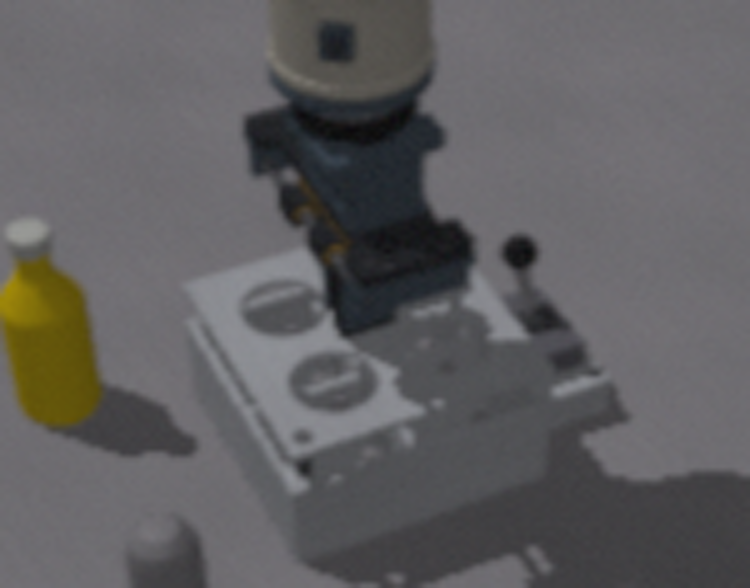

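View pics/t3.png

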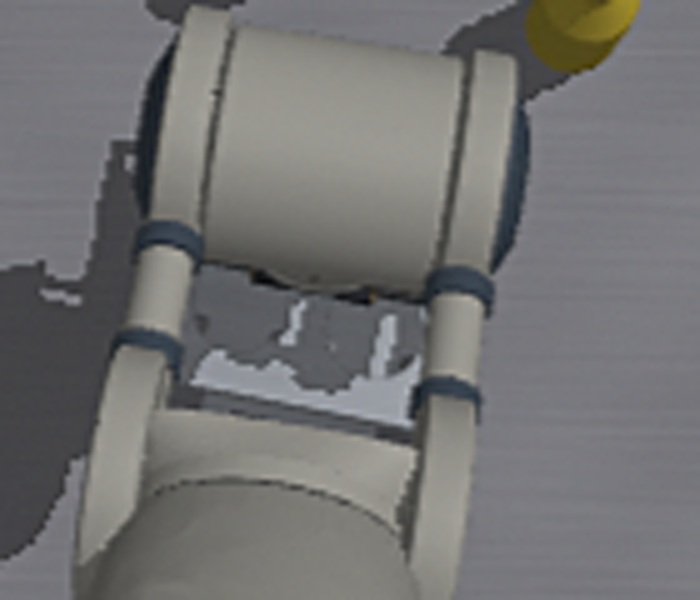

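```bash
python3 - <<'E'
from h import *
f=lambda u,v:(175+(u+.5)/5-.5,120+(v+.5)/4.7-.5)
R=Rz(np.radians(-10.33));c=np.array([.5893,-.0244])
print("exp corner",c+R@[.092,.092],"hole",c+R@[.078,.078])
print("hole",onplane("scene",f(303,437),.112),"plcorner",onplane("scene",f(298,457),.112),"frame corner",onplane("scene",f(303,492),.075))
s=snap("scene");cv2.imwrite("pics/s4.png",cv2.resize(s[180:240,200:290],None,fx=8,fy=8,interpolation=cv2.INTER_CUBIC))
print(arm.current_ee_pos())
E
```

```text
exp corner [0.69630599 0.0496116 ] hole [0.68002247 0.03834897]
hole [0.67628498 0.03785522] plcorner [0.68863844 0.05056305] frame corner [0.68648542 0.05013434]
[ 0.58933814 -0.02438698  0.12607363]
```

View pics/s4.png

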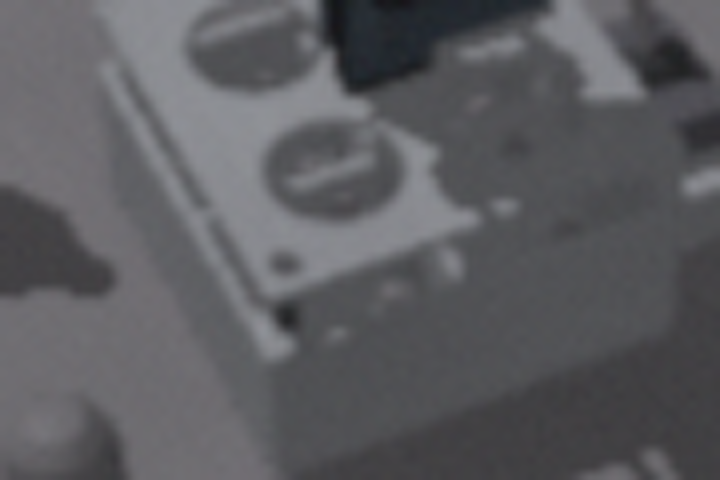

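```bash
python3 - <<'E'
from h import *
s=snap("scene",5)
p0=(200+285/8-.5,180+263/8-.5)
print(p0); w=s.max(2);print(w[208:226,230:244])
p=darkc(s,p0,2,130);q=onplane("scene",p,.110);print("hole",p,q)
s0=cv2.imread("pics/scene0.png");print(s0.max(2)[210:226,230:244])
for z in(.08,.086,.09):
  pin=darkc(s0,(236,217.6),4,100);print(z,pin,onplane("scene",pin,z))
E
```

```text
(235.125, 212.375)
[[143 143 142 143 143 144 142 144 139 135 132 132 133 132]
 [143 143 143 142 144 144 144 142 143 142 142 143 142 142]
 [140 142 143 141 140 140 143 142 144 143 142 143 144 143]
 [133 142 143 135 123 118 124 136 143 144 141 144 144 143]
 [119 136 140 126 101  94  98 118 138 143 143 142 143 142]
 [108 131 139 128 104  89  93 113 136 142 143 141 135 128]
 [ 97 116 133 136 126 114 120 131 139 139 132 120 108 100]
 [102 101 125 139 139 134 135 130 123 117 104  93  90  86]
 [116  98 114 131 131 123 116 105  97  93  87  84  86  87]
 [125 100  97 104 102  90  81  84  85  85  84  85  85  85]
 [128 120 109  98  75  56  55  72  85  86  84  86  86  86]
 [129 135 131 115  77  44  46  69  84  87  83  84  83  86]
 [116 133 144 135  94  55  49  67  84  86  86  88  88  86]
 [105 124 146 146 123  96  79  75  83  85  87 104 110  93]
 [101 114 135 145 140 130 108  86  83  84  92 101  98  90]
 [ 99 104 124 140 140 135 117  87  83  83  86  89  85  82]
 [ 97 101 114 127 126 116  98  84  84  82  84  83  82  84]
 [ 99  99 102 103  99  91  84  84  83  84  84  84  83  83]]
hole [235.2233677 
[... 455 characters left out ...]
16  95  84  71  61  46  61  83  93  84  79  85  81  81]
 [124 114 103  91  64  43  61 100 110  89  85  82  85  83]
 [126 127 128 114  75  43  54 101 119  98  90  91  89 105]
 [112 126 140 130  93  55  55  83  98  98 110 121 123 123]
 [102 119 141 141 120  93  81  81  91 108 127 132 123 111]
 [ 93 113 130 140 131 127 121 107 102 114 114 115  98  89]
 [ 94 100 120 133 136 132 130 112 101  98  87  87  85  79]
 [ 96  97 108 121 120 111 100  89  86  83  82  81  81  82]
 [ 95  96  97 100  98  86  80  78  82  79  81  82  82  77]]
0.08 [235.99916037 217.09907641] [0.6698621  0.03058101]
0.086 [235.99916037 217.09907641] [0.67266436 0.03510726]
0.09 [235.99916037 217.09907641] [0.67453253 0.03812476]
```

```bash
python3 - <<'E'
from h import *
print("hole",onplane("scene",(235.25,212.5),.112))
for v in(217.7,218.1): print("pin",onplane("scene",(235.35,v),.086))
P=(.676,.037);print(proj("scene",[*P,.075]),proj("scene",[*P,.097]),proj("scene",[*P,.112]))
E
```

```text
hole [0.67596066 0.03765371]
pin [0.67572739 0.03597256]
pin [0.6766702  0.03735684]
[235.60377633 220.23597457] [235.31904361 215.60608746] [235.12063458 212.37986386]
```

Scene view: hole at (235.2,212.5) projects onto pin0 at (235.4,218) within about 1 mm. Lowering with force checks.

```bash
cat > low.py <<'E'
from h import *
x,y,_=arm.current_ee_pos();R=arm.current_tool_rot()
f0=arm.current_force();T0=arm.current_torque()
for z in np.arange(.122,.0935,-.002):
    arm.move_l([x,y,z],feed=.03)
    f=arm.current_force()-f0;T=arm.current_torque()-T0;print(round(z,3),np.round(arm.current_ee_pos()*1e3,1),np.round(f,1),np.round(T,2))
    if f[2]>9 or np.hypot(*f[:2])>9: break
E
python3 low.py
```

```text
0.122 [589.1 -24.4 121.7] [ 0.3 -1.2 -0.3] [-0.03 -0.01 -0.03]
0.12 [589.2 -24.4 119.9] [1.1 0.4 0.2] [ 0.03 -0.03 -0.03]
0.118 [589.2 -24.4 117.9] [-0.1  0.4  0.7] [-0.1  0.  -0. ]
0.116 [589.2 -24.4 115.8] [-0.3 -0.5 -0.7] [-0.02 -0.02 -0.04]
0.114 [589.2 -24.4 113.9] [ 0.4  0.1 -0. ] [-0.09  0.01 -0.02]
0.112 [589.2 -24.4 111.9] [0.5 0.5 0.1] [-0.07  0.06 -0.04]
0.11 [589.4 -24.5 109.9] [ 0.9 -0.3 -1.6] [-0.15 -0.08 -0.04]
0.108 [589.5 -24.5 107.9] [ 0.8 -1.7 -0.3] [-0.22 -0.27 -0.25]
0.106 [589.5 -24.5 106. ] [ 2.2 -2.1 -2. ] [-0.34 -0.46 -0.3 ]
0.104 [589.4 -24.5 103.9] [ 3.1 -1.6 -1. ] [-0.42 -0.57 -0.3 ]
0.102 [589.4 -24.5 102. ] [ 3.2 -2.1 -0.5] [-0.42 -0.63 -0.37]
0.1 [589.4 -24.5  99.9] [ 2.9 -2.   0.6] [-0.44 -0.74 -0.41]
0.098 [589.4 -24.4  97.9] [ 3.1 -2.4 -0.1] [-0.4  -0.74 -0.41]
0.096 [589.4 -24.4  95.9] [ 3.8 -3.2  0.5] [-0.5  -0.76 -0.43]
0.094 [589.6 -24.5  94.5] [ 1.4 -2.3 10.7] [-0.43 -0.17 -0.28]
```

Contact at underside 74.5 mm, i.e. flush. Release, retreat, check, and remeasure the tubs.

```bash
python3 - <<'E'
from h import *
arm.grip(.05);x,y,z=arm.current_ee_pos();R=arm.current_tool_rot();arm.move_l([x,y,.2],R)
arm.move_to([.45,.15,.25],best([.45,.15,.25],np.pi/2+.3))
t=snap("top");s=snap("scene");print(plate_pose(t,.081),knobs(s,t))
print([(np.round(c,1),onplane("top",c,.081)) for c,a,e in plate_openings(t)])
for p in((148,195),(115,230)): print(tub(t,p))
v=np.hstack([cv2.resize(t[145:285,90:300],None,fx=2,fy=2),cv2.resize(s[145:285,190:380],None,fx=2,fy=2)]);cv2.imwrite("pics/v5.png",v);print(arm.current_t())
E
```

```text
[(array([ 0.5893897 , -0.02418187]), 79.7629623413086, array([0.18474983, 0.18445455]))] [(array([253.9, 189.9]), 68, 136, 0), (array([146.6, 194. ]), 63, 0, 0), (array([208. , 212.4]), 20, 0, 0), (array([506.2, 217.1]), 138, 0, 5), (array([249.4, 233.9]), 92, 20, 0), (array([104.2, 236.6]), 69, 0, 0), (array([215.7, 239.1]), 22, 0, 0), (array([109.5, 268.9]), 76, 0, 114)]
[(array([264.8, 205.9]), array([ 0.54312681, -0.05737095])), (array([242.8, 197.2]), array([0.56809461, 0.00860152])), (array([269.8, 179.8]), array([ 0.6214551 , -0.07112302])), (array([243.5, 174.5]), array([0.63625676, 0.00760926]))]
[0.57314167 0.29665687]
[0.44778749 0.39500696]
20.025
```

View pics/v5.png

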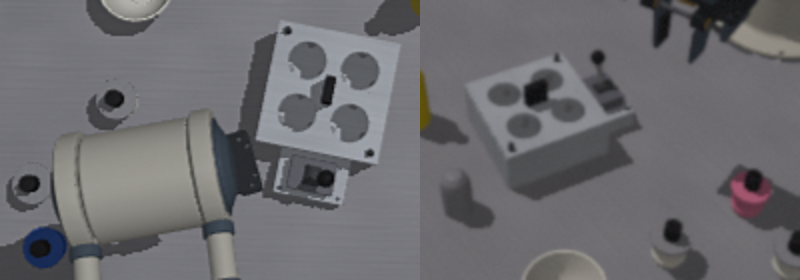

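Plate flush with both pins through its holes; the second tub has been knocked to about (104,237). Now the first tub goes into well0.

```bash
cat > tubjob.py <<'E'
from h import *
S=np.array([.5894,-.0244]);A=np.radians(-10.28)
def pick(p):
    "p: tub centre (world)"
    R=best([*p,.2],A)
    arm.move_to([*p,.20],R);arm.grip(.055)
    arm.move_l([*p,.115],R);arm.move_l([*p,.057],R,feed=.06)
    arm.grip(0.);arm.move_l([*p,.2],R);print("width",arm.current_width(),arm.current_ee_pos(),arm.current_force())
def place(w):
    q=S+Rz(A)@np.array(w);R=arm.current_tool_rot();R=max([tool(A),tool(A+np.pi)],key=lambda M:np.trace(R.T@M))
    arm.move_to([*q,.2],R);arm.move_l([*q,.145],R);press(q,np.arange(.143,.0865,-.001))
def press(q,zs,lim=32):
    f0=arm.current_force();last=None
    for z in zs:
        arm.move_l([*q,z],feed=.02);f=arm.current_force()-f0;e=arm.current_ee_pos()
        if np.abs(f).max()>3: print(round(z*1e3),np.round(e*1e3,1),np.round(f,1))
        if f[2]>lim or np.hypot(*f[:2])>12: print("stop");break
def release():
    x,y,z=arm.current_ee_pos();arm.grip(.045);arm.move_l([x,y,.2])
E
python3 - <<'E'
from tubjob import *
t=snap("top",1);p=tub(t,(147,194));print(p)
pick(p);place((.04,.04));print(arm.current_width(),arm.current_t())
E
```

```text
[0.57316185 0.29673198]
width 0.025082155063100926 [0.57266735 0.29653646 0.19901994] [-0.36281015  0.5708891  -1.14091008]
121 [635.8   7.8 120.9] [-3.   0.1 -1.2]
120 [635.8   7.8 119.9] [-3.3 -0.1 -0.5]
109 [635.7   7.8 109.1] [-3.2  0.6  5.2]
108 [635.6   7.8 107.9] [-3.8 -0.7  2.8]
107 [635.7   7.7 106.9] [-5.1 -1.5  3.8]
106 [635.7   7.7 105.9] [-5.1 -2.9  2.6]
105 [635.8   7.7 105. ] [-5.7 -1.9  4.4]
104 [635.9   7.7 104. ] [-5.  -2.8  4.5]
103 [635.9   7.7 103.1] [-4.9 -1.8  5.6]
102 [636.    7.7 102.1] [-5.  -2.9  3.5]
101 [636.    7.7 101.1] [-6.5 -2.4  5.4]
100 [636.    7.7 100.1] [-5.5 -3.4  5.6]
99 [636.    7.7  99.2] [-4.9 -3.4  5.8]
98 [636.1   7.8  98.2] [-5.4 -2.3  6.9]
97 [636.1   7.8  97. ] [-3.8 -1.9  1.4]
96 [635.9   7.9  95.9] [-4.4 -2.1  1.9]
95 [635.8   7.9  94.6] [-1.3 -0.8 -3.7]
94 [635.7   7.9  93.4] [-0.  -0.5 -8.7]
93 [635.6   7.9  92.6] [-2.  -0.8 -9.6]
92 [635.7   7.8  91.8] [-2.3 -2.4 -8.7]
91 [635.8   7.8  90.9] [-2.1 -1.6 -6.9]
90 [635.8   7.7  90.2] [-4.3 -3.3 -2.5]
89 [635.7   7.6  89.8] [-9.6 -3.5  8. ]
88 [635.7   7.6  89.5] [-14.   -3.5  19.7]
stop
0.025224091958102456 40.4333
```

Catches passed (force dipped negative) and stiff contact came at the home height. Release, then remeasure and take the second tub.

```bash
python3 - <<'E'
from tubjob import *
release();arm.move_to([.5,.2,.25],arm.current_tool_rot())
t=snap("top",3);s=snap("scene",3);print(knobs(s,t))
print(tub(t,(104,236.6)),arm.current_t())
cv2.imwrite("pics/v6.png",np.hstack([cv2.resize(t[145:285,90:300],None,fx=2,fy=2),cv2.resize(s[145:285,190:380],None,fx=2,fy=2)]))
E
```

```text
[(array([242.9, 173.1]), 57, 26, 0), (array([179.8, 183.9]), 38, 0, 0), (array([253.8, 189.5]), 67, 135, 0), (array([506.2, 217.1]), 137, 0, 5), (array([249.8, 234.2]), 87, 34, 0)]
[0.43056244 0.42875182] 43.0917
```

View pics/v6.png

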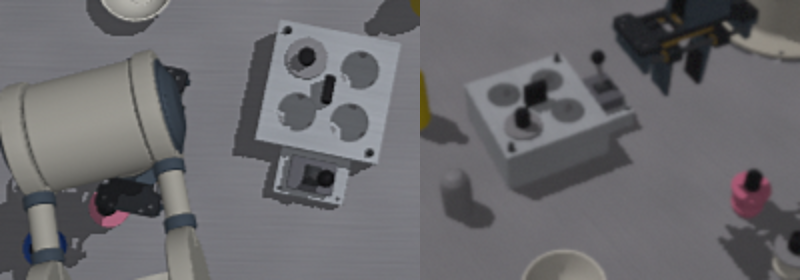

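The first tub sits flush in well0. The arm hides the second tub from above, so I'll move aside and measure it.

```bash
python3 - <<'E'
from tubjob import *
arm.move_to([.45,-.15,.25],best([.45,-.15,.25],A))
t=snap("top",3);s=snap("scene",1);k=knobs(s,t);print(k)
c=[b[0] for b in k if b[3]==0 and np.hypot(*(b[0]-[104,236]))<25]
print(c)
if len(c)==1:
    p=tub(t,c[0]);print(p);pick(p);place((-.04,.04));print(arm.current_width(),arm.current_t())
E
```

```text
[(array([242.9, 173. ]), 56, 31, 0), (array([253.8, 189.5]), 66, 138, 0), (array([318.4, 203.1]), 17, 9, 0), (array([284.9, 221.6]), 85, 63, 0), (array([506.2, 217.1]), 138, 0, 11), (array([249.1, 233.8]), 105, 13, 0), (array([104.2, 236.6]), 69, 0, 0), (array([143.1, 248.3]), 61, 0, 188), (array([109.5, 269. ]), 70, 0, 218), (array([313.2, 275.8]), 13, 0, 0), (array([153. , 349.4]), 24, 0, 0), (array([109.5, 364.7]), 65, 0, 0), (array([201.7, 372.5]), 12, 0, 0)]
[array([104.2, 236.6])]
[0.4437009  0.41850002]
width 0.025509256805268953 [0.44327732 0.41819602 0.19911528] [ 0.01009096 -0.91789685 -1.4885505 ]
106 [557.   22.  105.8] [-0.3 -3.2  0.5]
100 [557.1  22.1  99.9] [-2.2 -2.9  3.3]
96 [557.   22.1  95.7] [-0.6 -3.3 -4.7]
95 [557.1  22.2  94.7] [-0.1 -2.2 -6.6]
94 [556.9  22.1  93.6] [ -1.   -1.2 -10.2]
93 [556.9  22.1  92.7] [ -0.5  -3.  -10.9]
92 [556.9  22.1  91.8] [-2.3 -2.3 -9.5]
91 [557.1  22.1  90.9] [-1.9 -2.9 -9.4]
90 [557.1  21.9  90.2] [-4.2 -5.6 -2.2]
89 [556.9  21.9  89.6] [-8.4 -4.9  7.6]
88 [556.8  21.8  89.2] [-12.4  -5.3  21.6]
stop
0.02535548499010481 66.5917
```

```bash
python3 - <<'E'
from tubjob import *
release();arm.move_to([.40,-.3,.25],best([.40,-.3,.25],A))
t=snap("top",3);s=snap("scene",3)
g=lambda p,z:onplane("top",p,z)
for w in((.04,.04),(-.04,.04)): 
    q=S+Rz(A)@np.array(w);print(q,proj("top",[*q,.109]),tri(dict(top=darkc(t,proj("top",[*q,.109]),5,70),scene=darkc(s,proj("scene",[*q,.10]),6,70))))
print(plate_pose(t,.081),"ball",tri(dict(top=darkc(t,(250,234),5,50),scene=darkc(s,(278.5,173.5),4,60))),"exp",S+Rz(A)@[-.128,-.0288])
cv2.imwrite("pics/v7.png",np.hstack([t,s])[:,:,:]if 0 else cv2.resize(s,(800,600)))
cv2.imwrite("pics/v8.png",np.hstack([cv2.resize(s[140:240,200:320],None,fx=3.3,fy=3.3),cv2.resize(t[145:245,210:330],None,fx=3.3,fy=3.3)]))
E
```

```text
[0.63589625 0.00781955] [243.36224755 173.38994368] [0.63626733 0.01008003 0.10247416]
[0.55718045 0.02209625] [238.00320573 200.04643342] [0.5580358  0.02472466 0.10129388]
[(array([ 0.5903082 , -0.02398785]), 79.7149429321289, array([0.18589064, 0.18545819]))] ball [ 0.45874957 -0.01845842  0.1177127 ] exp [ 0.45831512 -0.02989496]
```

View pics/v7.png

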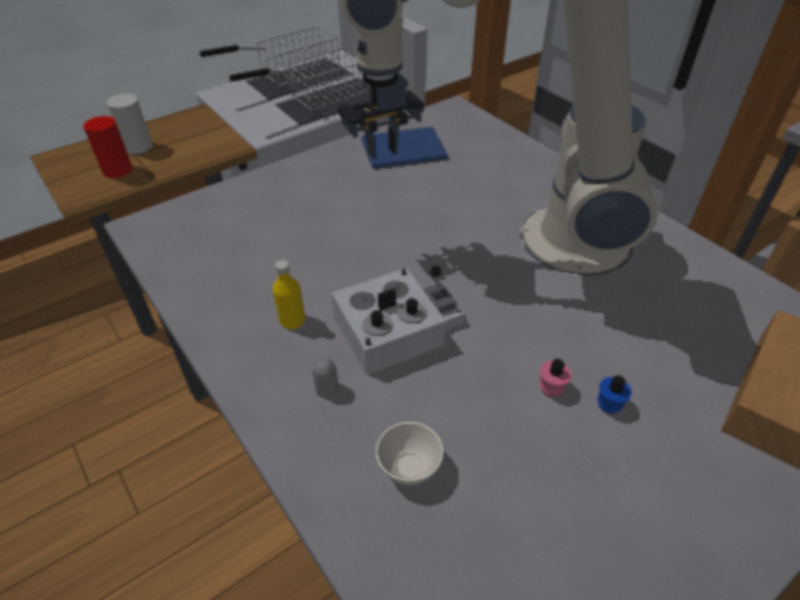

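View pics/v8.png

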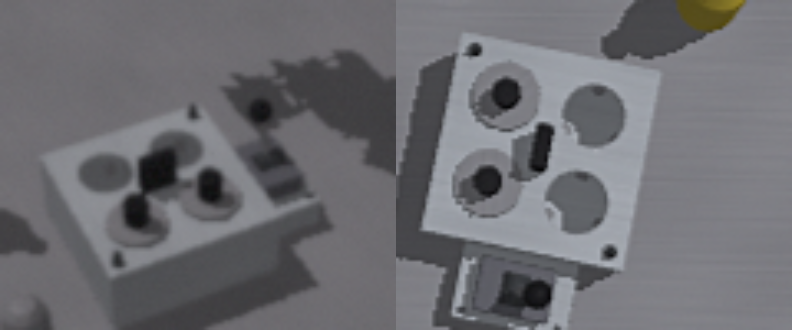

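Both tubs are home (knob centres triangulate at about 102 mm, 101 expected), and no other white tubs are on the counter. The lever leans to -y with its ball at (253,234) in the top view. Pushing it now.

```bash
python3 - <<'E'
from tubjob import *
arm.grip(0.)
P=lambda y,z:[*(S+Rz(A)@np.array([-.128,y])),z]
R0=arm.current_tool_rot()
js=[(abs(arm.solve_ik(P(-.09,.2),tool(A+d))[5]),d) for d in(np.pi/2,-np.pi/2)];R=tool(A+min(js)[1])
arm.move_to(P(-.09,.22),R);arm.move_l(P(-.09,.105),R,feed=.1);f0=arm.current_force()
u=Rz(A)@[0,1]
for y in np.arange(-.086,.016,.002):
    arm.move_l(P(y,.105),feed=.04);f=arm.current_force()-f0;e=Rz(A).T@(arm.current_ee_pos()[:2]-S)
    if abs(f).max()>1.5 or y>-.004: print(np.round(e*1e3,1),np.round(f,1))
    if f[:2]@u<-8: print("stop");break
x,y,z=arm.current_ee_pos();e=Rz(A).T@(np.array([x,y])-S)
arm.move_l(P(e[1]-.03,.105));arm.move_l(P(e[1]-.03,.22))
arm.move_to([.40,-.3,.25],best([.40,-.3,.25],A))
t=snap("top",3);s=snap("scene",3);print(arm.current_t(),proj("top",P(.0288,.11)),proj("top",P(.0,.117)))
cv2.imwrite("pics/v9.png",np.hstack([cv2.resize(s[140:240,200:320],None,fx=3.3,fy=3.3),cv2.resize(t[145:245,210:330],None,fx=3.3,fy=3.3)]))
for b in blobs(t.max(2)<40,20,140): print(np.round(b[0],1),b[1][4],end=" ")
E
```

```text
[-128.   -81.9] [ 0.1 -1.6 -0.5]
[-128.   -79.9] [-0.1 -1.6  0.4]
[-128.   -75.9] [-0.  -1.6  0.4]
[-128.   -65.9] [ 1.  -2.2  0.4]
[-128.   -61.9] [ 0.2 -2.3 -0. ]
[-128.   -53.9] [ 0.3 -2.4  0.7]
[-128.   -43.9] [ 0.9 -1.7 -0.8]
[-127.9  -41.9] [ 0.3 -1.9  1.2]
[-128.   -37.9] [ 0.2 -2.4 -0.2]
[-128.   -23.9] [ 0.5 -1.8  0.4]
[-128.   -19.9] [ 0.6 -1.7  0.8]
[-128.    -9.9] [ 0.2 -2.3  0.2]
[-128.    -3.9] [ 0.2 -0.7  0.3]
[-128.    -1.9] [ 0.7 -0.9 -0.2]
[-1.28e+02  1.00e-01] [ 0.7 -1.8  0.8]
[-128.     2.1] [ 0.4 -1.7 -0.1]
[-128.     4.1] [ 1.  -0.2  0.5]
[-128.     6.1] [ 0.  -0.9 -0.5]
[-128.     7.2] [ -0.8 -12.6  -0.4]
stop
89.075 [235.81660187 230.4205137 ] [245.52871118 232.34518084]
[243. 173.] 55 [253.8 189.4] 60 [237.5 199.6] 53 [506.4 217.2] 129 [235.6 230.6] 53 [143.1 248.3] 60 [357.  250.2] 39 [353.5 261. ] 22 [109.5 268.9] 69 [176.8 335.7] 39
```

View pics/v9.png

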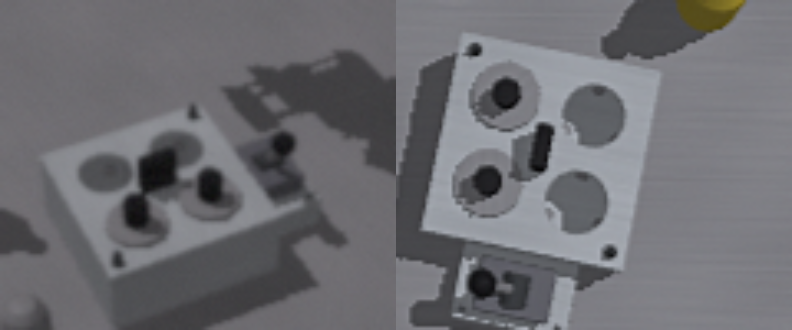

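The ball is now at (235.6,230.6) in the top view, against (235.8,230.4) expected for the full +y position. Tubs and plate are unchanged, so I'm handing in.

```bash
python3 -c "
from rig import arm
arm.sign_off();print(arm.current_t())"
```

```text
the job is handed in; nothing more can be done
the job is handed in; nothing more can be done
```

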